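# Put the bolt and the air cylinder back in the spring-clip rack

## Task

Somebody left the slim release bolt lying loose in the wide clips of the rack: lift it out and snap it into the free pair of narrow clips, and snap the loose air cylinder from the bench into the wide clips this frees. Each must be pushed fully home in both its clips, with its bare middle centred between the two and its hexagon head or rod stub pointing away from the robot, like the parts already stored. Leave the stored parts and everything else on the bench where they are.

Things in the scene. Friction and masses are not known exactly. Their poses are not given: they have to be found in the camera images.
- rack: flat aluminium rail 150 x 330 x 10 mm fixed to the bench, origin under its centre, x away from the robot, z up. Four places side by side along its y, 80 mm apart, in any order: two wide, two narrow. Each place is two spring clips in line along x, 84 mm between centres, each 14 mm long (open gap of 70 mm between them, clear down to 16 mm above the bench).
- wide_a_seat (a point): seat of the wide clips in which the bolt lies at the start, meant for the loose cylinder: point midway between the two clips, 48 mm above the bench, where the middle of the tube is when fully home. x along the place, away from the robot; z up. Jaws reach 23 mm above it, lips 25 mm apart; the tube is pushed straight down past them with some 6 to 18 N and rests on saddles.
- narrow_a_seat (a point): seat of the free narrow clips, empty at the start, meant for the bolt: point midway between the two clips, 48 mm above the bench, where the middle of the shank is when fully home. x along the place, away from the robot; z up. Jaws reach 19 mm above it, lips 12 mm apart; the shank is pushed straight down past them with some 6 to 18 N and rests on saddles.
- wide_b_seat (a point): seat point of the other wide clips, which already hold a stored cylinder
- narrow_b_seat (a point): seat point of the other narrow clips, which already hold a stored bolt
- cyl_center (a point): middle of the loose air cylinder, on its axis; it lies on the bench, axis 20 mm up. Bare round metal tube, 32 mm diameter, 124 mm long (grip here), between two grey square end blocks 40 x 40 x 18 mm; a 14 mm rod stub, 28 mm long, sticks out of one block. 188 mm in all, 0.35 to 0.6 kg. x runs along the tube towards the stub.
- cyl_tip (a point): end of the loose cylinder's rod stub, 108 mm from the tube's middle
- bolt_center (a point): middle of the misplaced bolt, on its axis, lying loose in the wide clips about 41 mm above the bench; lifts straight out. Bare dark steel shank, 18 mm diameter, 124 mm long (grip here), with a square plate 34 x 34 x 8 mm at one end, a 34 mm washer and hexagon head (22 mm together) at the other. 154 mm in all, 0.23 to 0.4 kg. x runs towards the hexagon head.
- bolt_head (a point): end face of the misplaced bolt's hexagon head, 84 mm from the shank's middle
- stored_cyl_center (a point): middle of the tube of the stored air cylinder, same kind as the loose one; to be left alone
- stored_bolt_center (a point): middle of the shank of the stored bolt, same kind as the other; to be left alone
- wrench: loose spanner, 190 mm, lying flat on the bench; bystander
- spring: loose steel coil spring 40 mm in diameter, 100 mm long, lying; origin at its centre; bystander
- carton: small carton 90 x 70 x 60 mm; origin under its centre; bystander
- jar: grey jar 70 mm in diameter, 100 mm tall; origin under its centre; bystander
- bushing: dark flanged bushing, 60 mm wide, 40 mm tall; origin under its centre; bystander
Mind the look-alikes: they are no part of the job. Leave any blue look-alike of the part that bears bolt_center alone.

How it is judged:
By the outcome, as a careful person would: the job done as asked, in the order asked, and still so for the second after the job is handed in, with the robot touching nothing.
It also fails if it takes over 69 s, if anything falls off the work surface, if the arm or the gripper's body presses on something with over 40 N, if the wrist force passes 120 N, or if a joint passes its speed limit or range.

## Robot

A 7-joint arm with a two-finger parallel gripper is mounted at the origin on the work surface. World frame = base frame: x ahead of the robot, y to its left, z up, the work surface at z = 0. Lengths are in mm, angles in rad, forces in N, time in s.
With the tool pointing down it reaches from about 425 to 950 mm from the base axis. Payload 16.7 kg.
Tool frame: the origin (TCP) lies on the centre line of the jaws, within the pads' length; the fingertips stand ahead of it and the grasp point (between the pads) lies 2 mm behind it (tcp_to_tips is the z of the fingertips in the tool frame, in mm); z points along the fingers, y is the direction in which the jaws open and shut (so a half turn about z gives the same grasp; the last joint's range is limited). The gripper opens to 94 mm and grips with 3 to 60 N. Pads are 16 mm wide; open, the fingers measure 119 mm over their backs; the gripper's body (75 mm by 177 mm) begins 78 mm behind the grasp point.
Start: joints at [-1.482, 0.426, 0.074, 1.606, -0.034, 1.111, -0.067], TCP at [159.014, 655.965, 222.467] pointing down, gripper open.
Joint ranges: [-2.85, 2.85], [-0.5, 2.14], [-1.23, 1.37], [0.21, 2.46], [-1.02, 4.16], [0.16, 2.05], [-2.73, 2.73]. Speed limits (rad/s): [1.89, 1.89, 2.39, 2.39, 3.01, 3.01, 3.01].

## Interface

Orientations are given as a 3x3 rotation matrix whose columns are the frame's x, y, z axes.
In Python, from station import * gives the robot as it stands. The module is installed in compiled form; this text tells all that it offers.
- The arm moves only by the tool move_arm, never from a script. Its argument "steps" is a list of rows, each a list of 3 entries, a list of its own where there are three numbers: the finger opening in mm, from 0 to 94, then the shift along the tool's x, y, z in mm, then the turn, a rotation vector about the tool's x, y, z in degrees. A call has 1 to 12 rows; each row is the pose to reach, as a shift and turn from the pose commanded when the call began, along the tool's axes at that moment; what a row does not reach only later rows make up. A row lasts 1/12 s, in which the tool goes at most 41.7 mm and 7.16 degrees, less where a joint would pass 70% of its speed; a pose out of reach is approached as far as the arm can. A call with a gripper value outside its range is refused whole. The fingers move at their own pace and stop on an object; "newtons" is the grip in N (left out, the last holds). Time passes only in rows, so rows that repeat a pose let the fingers close. It gives the time, the measured TCP pose, the force and the opening at its end, in the units of the state.
- get_state(): the state, without advancing time (a new reading comes with each control period).
- read_camera(name): name is "scene" or "top"; returns a dict with "img" (400x640x3 uint8, red, green, blue), "camera_matrix" (3x3 intrinsics, pixels), "camera_from_world" (4x4, takes a point from world to camera coordinates). Camera axes: x right, y up, looking along -z (the intrinsics and any distortion apply to the point x, -y, -z); pixel columns grow to the right and rows downward; lengths in mm; the calibration is good to about 2 mm. A picture is of the moment at which its call begins. There is no depth.
- finish_job(): hands the job in, once; it reports no verdict.
The state is a dict: "time": time; "joint_positions": joint angles; "qd": joint speeds; "effort": joint torques, N m; "eef_pos": TCP position; "tool_rot": TCP orientation; "force": force on the tool from outside, world axes, zero at the start; "torque": the same for the moment, N m; "finger_gap": opening from 0.0 (shut) to 1.0 (fully open).
Only numpy, scipy, OpenCV 4.12 (cv2) and the standard library are available. Lean on these libraries where they do the work, as an engineer would, in place of code of your own. Each camera call takes 0.05 s, during which the arm holds its last target. There are 200 camera calls.

## Working session

There is one attempt and no reset: what is moved stays moved. The work goes in short steps, Python scripts to look and compute and a tool call to move; the robot and the scene stay as the last step left them, time stands still between calls to the robot, and variables do not carry over. Pictures are saved under pics/ and viewed, about 8 in all and at most 12, crops included, and the job is handed in when it is done.

Besides the shell and the picture viewer there is one more tool, called after "Emit:" as name([rows], argument=value, ...), one row to a line, values as JSON. move_arm: Moves the arm, as the interface text tells. Its arguments: {"type":"object","properties":{"steps":{"type":"array"},"newtons":{"type":"number"}},"required":["steps"]}

```bash
mkdir -p pics; cat > h.py <<'E'
from station import *
import numpy as np, cv2
np.set_printoptions(precision=3,suppress=True)
def ray(c,u,v):
    K=c["camera_matrix"];T=c["camera_from_world"]
    p=np.linalg.inv(K)@[u,v,1]; d=T[:3,:3].T@np.array([p[0],-p[1],-p[2]])
    return -T[:3,:3].T@T[:3,3], d/np.linalg.norm(d)
def onz(c,u,v,z):
    o,d=ray(c,u,v); return o+d*(z-o[2])/d[2]
def proj(c,P):
    T=c["camera_from_world"];q=T[:3,:3]@np.array(P)+T[:3,3]
    r=c["camera_matrix"]@[q[0],-q[1],-q[2]]; return r[:2]/r[2]
def tri(rs):
    A=0;b=0
    for o,d in rs:
        M=np.eye(3)-np.outer(d,d);A=A+M;b=b+M@o
    return np.linalg.solve(A,b)
def save(c,n,box=None,s=1):
    im=c["img"][:,:,::-1]
    if box: x0,y0,x1,y1=box; im=im[y0:y1,x0:x1]
    cv2.imwrite("pics/"+n,cv2.resize(im,None,fx=s,fy=s,interpolation=cv2.INTER_CUBIC))
E
python3 - <<'E'
from h import *
s=get_state();print(s)
ims=[]
for n in("scene","top"):
    c=read_camera(n);print(n,c.keys(),c["camera_matrix"],c["camera_from_world"]);save(c,n+"0.png",None,1.25)
E
```

```text
{'time': 0.0, 'joint_positions': array([-1.482,  0.427,  0.074,  1.607, -0.034,  1.111, -0.067]), 'qd': array([-0.001,  0.   ,  0.   , -0.001, -0.   ,  0.001, -0.001]), 'effort': array([  0.002, -93.584,   3.668, -45.421,  -0.049,   0.02 ,   0.   ]), 'eef_pos': array([158.925, 655.58 , 221.759]), 'tool_rot': array([[-0.972,  0.236, -0.   ],
       [ 0.236,  0.972, -0.001],
       [-0.   , -0.001, -1.   ]]), 'force': array([ 0.402, -1.336,  0.816]), 'torque': array([-0.083,  0.006,  0.037]), 'finger_gap': 0.997311816420444}
scene dict_keys(['img', 'camera_matrix', 'camera_from_world']) [[411.16    0.    324.083]
 [  0.    411.16  198.996]
 [  0.      0.      1.   ]] [[    0.89      0.457     0.009  -448.401]
 [   -0.38      0.729     0.57    127.167]
 [    0.253    -0.51      0.822 -1278.962]
 [    0.        0.        0.        1.   ]]
top dict_keys(['img', 'camera_matrix', 'camera_from_world']) [[400.054   0.    326.85 ]
 [  0.    400.054 196.546]
 [  0.      0.      1.   ]] [[   -0.021    -0.999     0.024    -3.742]
 [    0.983    -0.016     0.183  -509.662]
 [   -0.182     0.028     0.983 -1288.491]
 [    0.        0.        0.        1.   ]]
```

View pics/scene0.png

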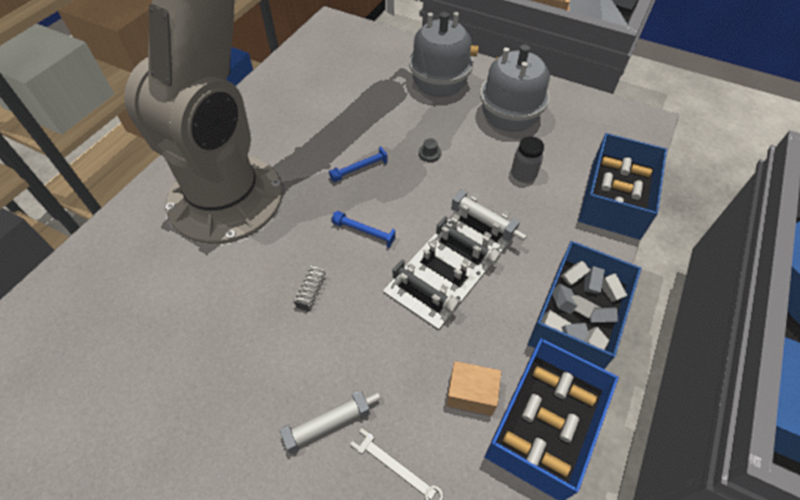

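View pics/top0.png

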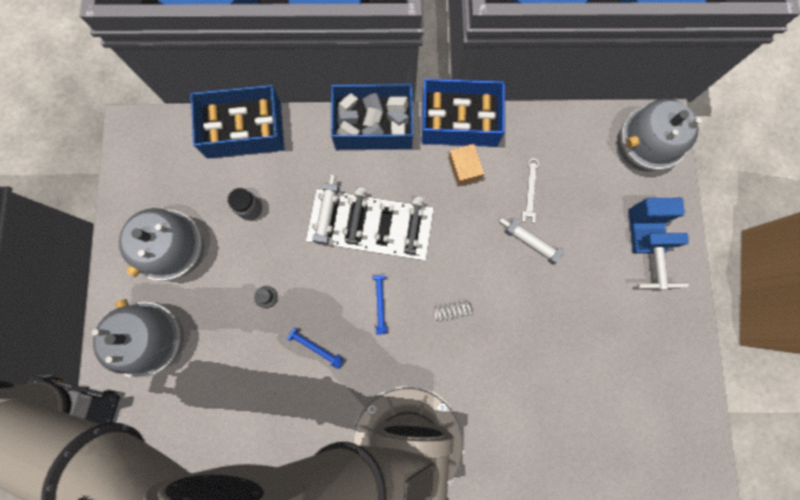

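The rack, at top px (300-435, 190-260), holds a cylinder in place 1, dark bolts in places 2 and 4, and nothing in place 3. The loose cylinder is at top (530,240). The two blue bolts, at (316,347) and (380,303), are look-alikes to leave alone. The bolt in place 2 and the one in place 4 are both candidates, so I'll enlarge them.

```bash
python3 - <<'E'
from h import *
a=read_camera("top");b=read_camera("scene")
A=cv2.resize(a["img"][138:212,240:352],None,fx=7,fy=7,interpolation=cv2.INTER_CUBIC)
cv2.imwrite("pics/t1.png",A[:,:,::-1])
B=cv2.resize(b["img"][145:265,300:428],None,fx=5,fy=5,interpolation=cv2.INTER_CUBIC)
cv2.imwrite("pics/s1.png",B[:,:,::-1])
E
```

```text
(no output)
```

View pics/t1.png

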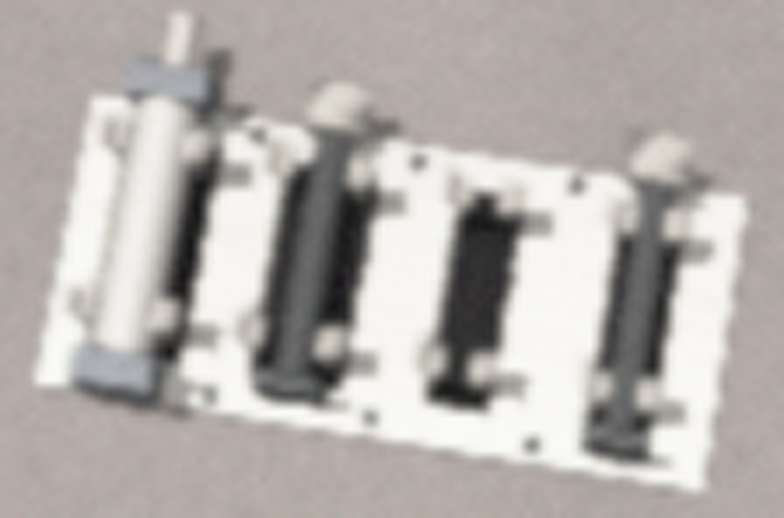

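View pics/s1.png

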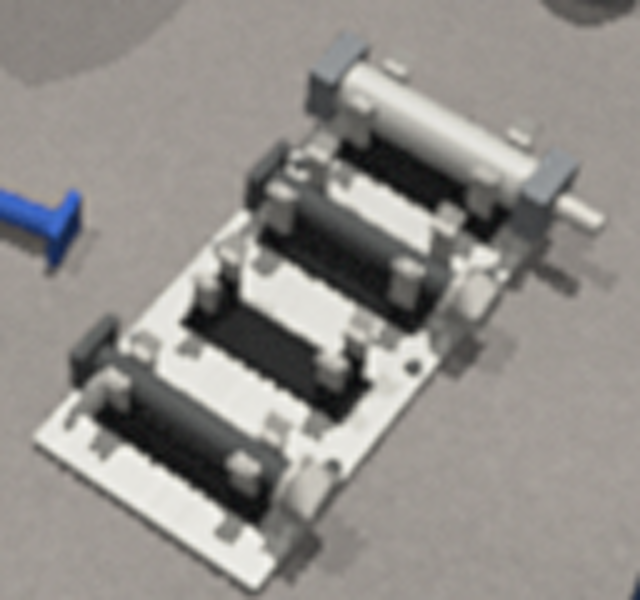

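The top crop (7x) shows place 2's bolt at (310,250) with wide clips and a wide dark slot, lying low between the jaws, so this is the misplaced one. Place 4's bolt at (635,310) is snapped into narrow clips, so it is the stored one. Place 3 at (480,290) is the empty narrow pair. Both hex heads point away from the robot, at the top of the crop. Next I'll measure the rack and enlarge the cylinder.

```bash
python3 - <<'E'
from h import *
a=read_camera("top");b=read_camera("scene")
T=lambda u,v:(u/7-.43+240,v/7-.43+138); S=lambda u,v:(u/5-.4+300,v/5-.4+145)
# rack corners
ga=cv2.cvtColor(a["img"],cv2.COLOR_RGB2GRAY);gb=cv2.cvtColor(b["img"],cv2.COLOR_RGB2GRAY)
def ref(g,p): return cv2.cornerSubPix(g,np.array([p],np.float32).reshape(-1,1,2),(3,3),(-1,-1),(3,50,.01)).reshape(2)
for n,p in dict(LT=(92,97),RT=(748,197),RB=(705,490),LB=(37,385)).items():
    r=ref(ga,T(*p));print(n,np.array(T(*p)),r,onz(a,*r,10))
for n,p in dict(RB=(35,440),RT=(258,590)).items():
    r=ref(gb,S(*p));print("scene",n,np.array(S(*p)),r,onz(b,*r,10))
def line(pt,ps):
    pl=[]
    for c,f,(p,q) in((a,T,pt),(b,S,ps)):
        o,d=ray(c,*f(*p));_,e=ray(c,*f(*q));n=np.cross(d,e);n/=np.linalg.norm(n);pl.append((n,n@o))
    n1,n2=pl[0][0],pl[1][0];d=np.cross(n1,n2);d/=np.linalg.norm(d)
    P=[tri([ray(a,*T(*x)),]+[(np.linalg.lstsq(np.array([n1,n2]),np.array([pl[0][1],pl[1][1]]),rcond=None)[0],d)]) for x in pt]
    return P,d
for n,pt,ps in(("cyl",((166,101),(117,348)),((345,88),(525,188))),
  ("bolt2",((333,135),(292,375)),((300,185),(448,266))),
  ("bolt4",((655,185),(625,430)),((112,363),(280,460)))):
    P,d=line(pt,ps);print(n,P,"at48:",[onz(a,*T(*x),48) for x in pt],"at41",[onz(a,*T(*x),41) for x in pt])
A=cv2.resize(a["img"][165:215,395:455],None,fx=7,fy=7,interpolation=cv2.INTER_CUBIC)
B=cv2.resize(b["img"][305:370,215:310],None,fx=4,fy=4,interpolation=cv2.INTER_CUBIC)
M=np.zeros((350,800,3),np.uint8);M[:350,:420]=A;M[:260,420:800]=B
cv2.imwrite("pics/c1.png",M[:,:,::-1])
E
```

```text
LT [252.713 151.427] [252.722 151.441] [680.74  241.069  10.   ]
RT [346.427 165.713] [345.486 165.367] [625.893 -81.653  10.   ]
RB [340.284 207.57 ] [339.772 207.784] [476.6   -57.682  10.   ]
LB [244.856 192.57 ] [244.487 192.526] [535.021 267.254  10.   ]
scene RB [306.6 232.6] [306.073 232.107] [477.993 -57.011  10.   ]
scene RT [351.2 262.6] [350.466 262.506] [624.072 -83.81   10.   ]
cyl [array([667.888, 199.799,  43.807]), array([546.171, 222.616,  40.761])] at48: [array([666.607, 199.237,  48.   ]), array([544.632, 221.524,  48.   ])] at41 [array([668.746, 200.175,  41.   ]), array([546.12, 222.58,  41.  ])]
bolt2 [array([644.65 , 117.586,  60.856]), array([528.738, 137.724,  55.087])] at48: [array([648.4  , 118.517,  48.   ]), array([530.166, 138.344,  48.   ])] at41 [array([650.442, 119.024,  41.   ]), array([531.577, 138.957,  41.   ])]
bolt4 [array([617.475, -36.317,  61.549]), array([499.384, -19.495,  56.51 ])] at48: [array([621.146, -36.942,  48.   ]), array([500.909, -19.777,  48.   ])] at41 [array([623.042, -37.265,  41.   ]), array([502.164, -20.008,  41.   ])]
```

View pics/c1.png

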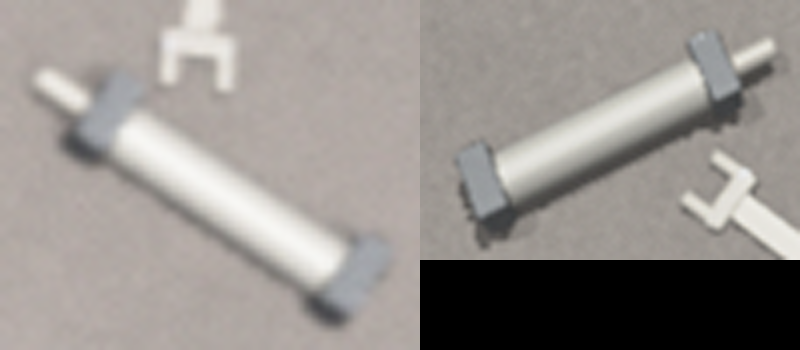

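The crop shows the loose cylinder with tube ends at about (117,133) and (330,270) in the top half and its stub tip at (40,78). The spanner's jaw at (200,60) is close to the stub block. Next I'll compute the cylinder pose and check the bolt's height.

```bash
python3 - <<'E'
from h import *
import station
print([n for n in dir(station) if n[0]!='_'], getattr(station,'tcp_to_tips',None))
a=read_camera("top");b=read_camera("scene")
T=lambda u,v:(u/7-.43+395,v/7-.43+165); S=lambda u,v:((u-420)/4-.4+215,v/4-.4+305)
for n,p,q in(("stubend",(117,133),(702,80)),("farend",(330,270),(505,180)),("tip",(40,78),(770,46))):
    P=tri([ray(a,*T(*p)),ray(b,*S(*q))]);print(n,P,"z20",onz(a,*T(*p),20),onz(b,*S(*q),20))
# scene profile across shanks, vertical columns
g=cv2.cvtColor(b["img"],cv2.COLOR_RGB2GRAY)
for n,x,y in(("bolt2",588,130),("bolt4",559,-27)):
    u,v=proj(b,(x,y,41));u2,v2=proj(b,(x,y,48))
    print(n,"z41",u,v,"z48",u2,v2);k=int(round(u))
    print(int(v)-12,g[int(v)-12:int(v)+14,k-1:k+2].mean(1))
E
```

```text
['MotionError', 'finish_job', 'get_state', 'read_camera', 'tcp_to_tips'] 17.0
stubend [ 556.196 -305.317   19.587] z20 [ 555.21  -306.016   20.   ] [ 557.186 -304.618   20.   ]
farend [ 485.902 -405.827   19.808] z20 [ 485.11 -406.58   20.  ] [ 486.776 -405.095   20.   ]
tip [ 583.166 -269.041   21.808] z20 [ 583.578 -269.451   20.   ] [ 582.828 -268.515   20.   ]
bolt2 z41 371.6304681955815 191.24316774774394 z48 371.88981566624614 189.78690753867411
179 [ 86.    176.333 222.667 223.333 220.667 221.    221.667 220.    199.
 154.333 111.333  95.667  91.     81.     70.     56.667  43.667  35.333
  28.333  24.     25.333  26.667  29.333  35.     41.333  38.667]
bolt4 z41 338.0323374811783 229.73163263489832 z48 338.13083538990435 228.3817954746032
217 [222.333 229.    227.667 227.667 229.333 229.333 210.667 159.    109.333
  95.667  95.333  91.     82.333  70.333  57.333  48.667  43.333  32.
  24.     27.     26.333  27.667  24.     28.333  63.333 121.   ]
```

Bolt axis z is about 41 mm and the stored bolt about 48 mm, both as stated in the text. The cylinder centre is at (521,-356,20), yaw 55°. In world coordinates the wide_a seat is about (586.5,131.6), the narrow_a seat about (572.7,52.3), and the rack yaw about -9.9°. I'll lift above the vessels first, then cross over.

Emit:
move_arm([
  [50,[0,0,-42],[0,0,0]],
  [50,[0,0,-84],[0,0,0]],
  [50,[0,0,-126],[0,0,0]],
  [50,[0,0,-168],[0,0,0]],
  [50,[0,0,-200],[0,0,0]],
  [50,[-541,-410,-200],[0,0,-3.75]],
  [50,[-541,-410,-200],[0,0,-3.75]],
  [50,[-541,-410,-200],[0,0,-3.75]],
  [50,[-541,-410,-200],[0,0,-3.75]],
  [50,[-541,-410,-200],[0,0,-3.75]],
  [50,[-541,-410,-200],[0,0,-3.75]],
  [50,[-541,-410,-200],[0,0,-3.75]],
], newtons=40)

```text
time: 1.4
eef_pos: [344.3, 428.1, 422.7]
tool_rot: [[-0.985, 0.172, 0.0], [0.172, 0.985, 0.001], [0.0, 0.001, -1.0]]
force: [1.2, 0.8, 0.5]
finger_gap: 0.53
```

Emit:
move_arm([
  [50,[-291,-252,0],[0,0,0]],
  [50,[-291,-252,0],[0,0,0]],
  [50,[-291,-252,0],[0,0,0]],
  [50,[-291,-252,0],[0,0,0]],
  [50,[-291,-252,0],[0,0,0]],
  [50,[-291,-252,0],[0,0,0]],
  [50,[-291,-252,0],[0,0,0]],
  [50,[-291,-252,100],[0,0,0]],
  [50,[-291,-252,200],[0,0,0]],
  [50,[-291,-252,300],[0,0,0]],
  [50,[-291,-252,300],[0,0,0]],
  [50,[-291,-252,300],[0,0,0]],
])

```text
time: 2.4
eef_pos: [572.2, 149.3, 229.5]
tool_rot: [[-0.985, 0.172, 0.001], [0.172, 0.985, 0.0], [-0.001, 0.001, -1.0]]
force: [0.5, 1.1, -0.4]
finger_gap: 0.532
```

Emit:
move_arm([
  [50,[-19,-16,40],[0,0,0]],
  [50,[-19,-16,80],[0,0,0]],
  [50,[-19,-16,110],[0,0,0]],
  [50,[-19,-16,110],[0,0,0]],
  [50,[-19,-16,110],[0,0,0]],
])

```text
time: 2.82
eef_pos: [587.3, 130.6, 120.4]
tool_rot: [[-0.985, 0.172, -0.003], [0.172, 0.985, -0.001], [0.002, -0.002, -1.0]]
force: [0.9, -0.0, 1.6]
finger_gap: 0.529
```

```bash
python3 - <<'E'
from h import *
s=get_state();print(s["eef_pos"],s["force"],s["joint_positions"])
a=read_camera("top");b=read_camera("scene")
p=s["eef_pos"]
for c in(a,b):print(proj(c,p+[0,0,-17]),proj(c,(588,130,41)))
A=cv2.resize(a["img"][132:222,240:340],None,fx=4,fy=4,interpolation=cv2.INTER_CUBIC)
B=cv2.resize(b["img"][130:250,310:410],None,fx=4,fy=4,interpolation=cv2.INTER_CUBIC)
M=np.zeros((480,800,3),np.uint8);M[:360,:400]=A;M[:,400:]=B
cv2.imwrite("pics/g1.png",M[:,:,::-1])
E
```

```text
[587.348 130.648 120.422] [ 0.876 -0.022  1.554] [-0.669  0.449  0.443  1.884 -0.247  0.865  1.296]
[282.165 170.35 ] [283.939 174.728]
[373.911 177.468] [371.63  191.243]
```

View pics/g1.png

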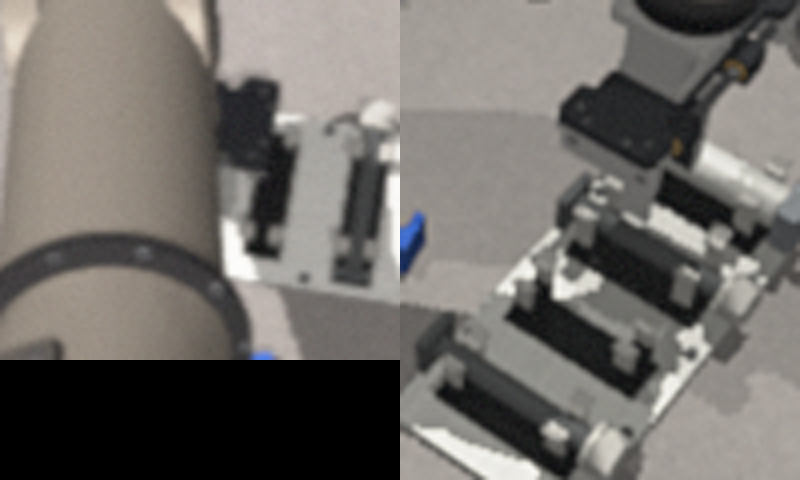

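The scene half (right) shows the gripper over the place 2 bolt, with the near finger at crop (640,185), close to the projected (656,190). I'll descend and grip.

Emit:
move_arm([
  [50,[-1,-0.5,30],[0,0,0]],
  [50,[-1,-0.5,55],[0,0,0]],
  [50,[-1,-0.5,70],[0,0,0]],
  [50,[-1,-0.5,80],[0,0,0]],
  [50,[-1,-0.5,81],[0,0,0]],
  [50,[-1,-0.5,81],[0,0,0]],
  [10,[-1,-0.5,81],[0,0,0]],
  [0,[-1,-0.5,81],[0,0,0]],
  [0,[-1,-0.5,81],[0,0,0]],
  [0,[-1,-0.5,81],[0,0,0]],
  [0,[-1,-0.5,81],[0,0,0]],
  [0,[-1,-0.5,81],[0,0,0]],
], newtons=30)

```text
time: 3.92
eef_pos: [589.0, 130.1, 40.2]
tool_rot: [[-0.985, 0.172, 0.0], [0.172, 0.985, -0.0], [-0.0, -0.0, -1.0]]
force: [0.3, -1.4, 3.2]
finger_gap: 0.184
```

Emit:
move_arm([
  [0,[0,0,-15],[0,0,0]],
  [0,[0,0,-45],[0,0,0]],
  [0,[0,0,-80],[0,0,0]],
  [0,[0,0,-100],[0,0,0]],
  [0,[-2.5,-39,-100],[0,0,0]],
  [0,[-2.5,-79,-100],[0,0,0]],
  [0,[-2.5,-79,-100],[0,0,0]],
  [0,[-2.5,-79,-100],[0,0,0]],
  [0,[-2.5,-79,-100],[0,0,0]],
], newtons=60)

```text
time: 4.67
eef_pos: [577.6, 52.2, 139.8]
tool_rot: [[-0.985, 0.172, -0.0], [0.172, 0.985, 0.0], [0.0, 0.0, -1.0]]
force: [0.5, 0.6, -3.2]
finger_gap: 0.178
```

```bash
python3 - <<'E'
from h import *
s=get_state();print(s["eef_pos"],s["force"],s["tool_rot"])
a=read_camera("top");b=read_camera("scene")
p=s["eef_pos"]+[0,0,2];X=np.array([.985,-.172,0])
for c,o in((a,(250,130)),(b,(310,130))):
  for k in(-70,-62,0,62,84):q=proj(c,p+X*k);print(k,q,(q-o)*4)
A=cv2.resize(a["img"][130:220,250:350],None,fx=4,fy=4,interpolation=cv2.INTER_CUBIC)
B=cv2.resize(b["img"][130:250,310:410],None,fx=4,fy=4,interpolation=cv2.INTER_CUBIC)
M=np.zeros((480,800,3),np.uint8);M[:360,:400]=A;M[:,400:]=B
cv2.imwrite("pics/g2.png",M[:,:,::-1])
E
```

```text
[577.609  52.184 139.785] [ 0.453  0.594 -3.175] [[-0.985  0.172 -0.   ]
 [ 0.172  0.985  0.   ]
 [ 0.     0.    -1.   ]]
-70 [302.602 191.629] [210.41  246.515]
-62 [303.021 189.132] [212.084 236.527]
0 [306.233 169.98 ] [224.931 159.918]
62 [309.386 151.174] [237.544  84.695]
84 [310.491 144.582] [241.965  58.329]
-70 [337.487 175.259] [109.947 181.037]
-62 [339.988 176.744] [119.952 186.975]
0 [359.811 188.508] [199.246 234.032]
62 [380.447 200.754] [281.786 283.016]
84 [387.973 205.221] [311.893 300.883]
```

View pics/g2.png

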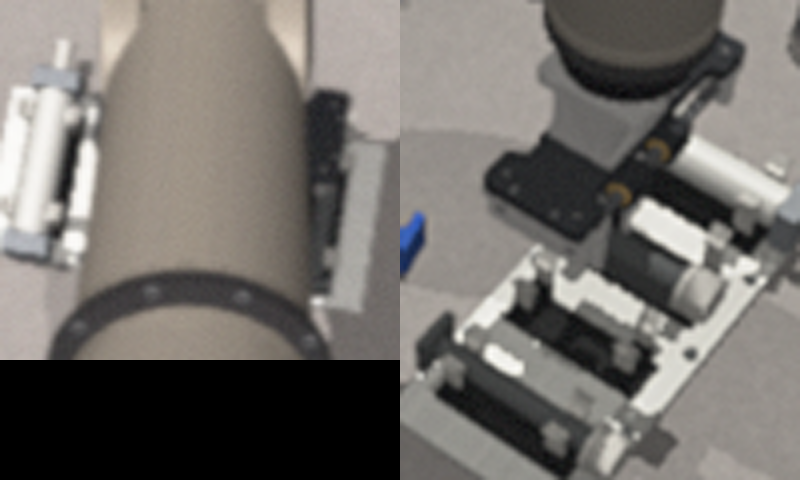

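The bolt is held level with its head away from the robot; the head is at crop (700,293), where the projection puts its end at about (712,301). I overshot by about 4 mm along the axis, so I'll correct that and go down to just above the lips.

Emit:
move_arm([
  [0,[4,-0.7,0],[0,0,0]],
  [0,[4,-0.7,25],[0,0,0]],
  [0,[4,-0.7,45],[0,0,0]],
  [0,[4,-0.7,62],[0,0,0]],
  [0,[4,-0.7,66],[0,0,0]],
  [0,[4,-0.7,66],[0,0,0]],
  [0,[4,-0.7,66],[0,0,0]],
])

```text
time: 5.35
eef_pos: [573.9, 52.3, 74.4]
tool_rot: [[-0.985, 0.171, 0.0], [0.171, 0.985, -0.0], [-0.0, -0.0, -1.0]]
force: [0.4, 0.7, -3.0]
finger_gap: 0.174
```

Emit:
move_arm([
  [0,[0,0,3],[0,0,0]],
  [0,[0,0,6],[0,0,0]],
  [0,[0,0,9],[0,0,0]],
  [0,[0,0,12],[0,0,0]],
  [0,[0,0,14],[0,0,0]],
  [0,[0,0,16],[0,0,0]],
  [0,[0,0,16],[0,0,0]],
])

```text
time: 5.93
eef_pos: [574.7, 51.9, 58.4]
tool_rot: [[-0.985, 0.172, 0.002], [0.172, 0.985, 0.0], [-0.002, 0.0, -1.0]]
force: [2.0, -1.7, 1.4]
finger_gap: 0.178
```

Emit:
move_arm([
  [0,[0,0,2],[0,0,0]],
  [0,[0,0,4],[0,0,0]],
  [0,[0,0,6],[0,0,0]],
  [0,[0,0,8],[0,0,0]],
  [0,[0,0,10],[0,0,0]],
  [0,[0,0,11],[0,0,0]],
  [0,[0,0,11],[0,0,0]],
])

```text
time: 6.52
eef_pos: [573.3, 51.9, 47.1]
tool_rot: [[-0.985, 0.172, -0.001], [0.172, 0.985, 0.0], [0.001, -0.0, -1.0]]
force: [-4.7, -1.7, 10.0]
finger_gap: 0.174
```

Emit:
move_arm([
  [0,[0,0,1],[0,0,0]],
  [0,[0,0,2],[0,0,0]],
  [0,[0,0,3],[0,0,0]],
  [0,[0,0,3],[0,0,0]],
])

```text
time: 6.85
eef_pos: [573.6, 51.9, 46.5]
tool_rot: [[-0.985, 0.172, -0.0], [0.172, 0.985, 0.002], [0.001, 0.002, -1.0]]
force: [-23.0, -1.9, 63.6]
finger_gap: 0.176
```

```bash
python3 - <<'E'
from h import *
s=get_state();print(s["eef_pos"],s["force"],s["torque"])
b=read_camera("scene")
X=np.array([.985,-.172,0])
for n,p in(("new",(572.7,52.3,48)),("stored",(558.9,-26.5,48))):
    for k in (-70,0,84):q=proj(b,np.array(p)+X*k);print(n,k,q,(q-[300,160])*6)
save(b,"b1.png",(300,160,410,260),6)
E
```

```text
[573.594  51.88   46.525] [-22.975  -1.889  63.616] [-0.56   5.354 -0.018]
new -70 [334.709 195.381] [208.253 212.284]
new 0 [355.414 208.127] [332.486 288.762]
new 84 [381.443 224.15 ] [488.656 384.901]
stored -70 [317.155 214.624] [102.933 327.746]
stored 0 [338.18  228.222] [229.08 409.33]
stored 84 [364.651 245.341] [387.906 512.049]
```

View pics/b1.png

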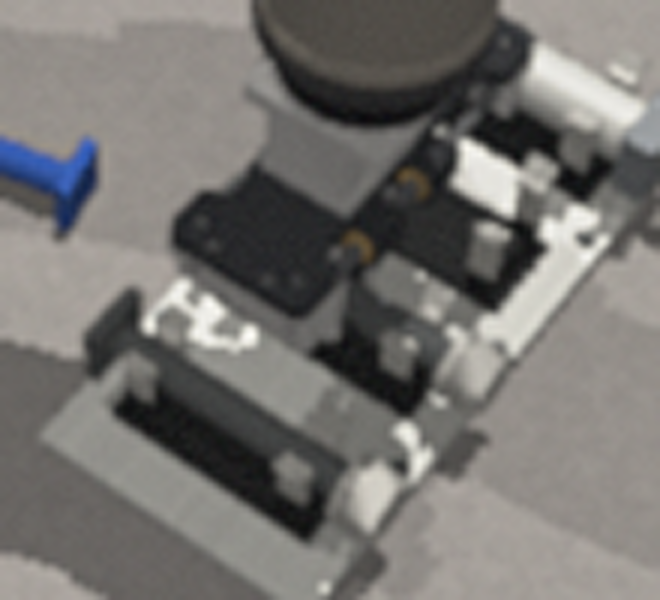

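It bottomed out rigidly: 63 N after only 0.6 mm more travel, at TCP z 46.5. In the crop the new head at (472,368) and the stored head at (370,497) have the same offset from their predicted points, so the bolt is centred to about 1 mm. I'll relieve the force, open and lift.

Emit:
move_arm([
  [0,[0,0,-3],[0,0,0]],
  [40,[0,0,-3],[0,0,0]],
  [40,[0,0,-3],[0,0,0]],
  [40,[0,0,-3],[0,0,0]],
  [40,[0,0,-20],[0,0,0]],
  [40,[0,0,-60],[0,0,0]],
  [40,[0,0,-100],[0,0,0]],
  [40,[0,0,-140],[0,0,0]],
  [90,[0,0,-160],[0,0,0]],
])

```text
time: 7.65
eef_pos: [575.1, 52.0, 208.0]
tool_rot: [[-0.985, 0.172, 0.004], [0.172, 0.985, 0.001], [-0.004, 0.002, -1.0]]
force: [0.9, 0.7, 0.3]
finger_gap: 0.468
```

Emit:
move_arm([
  [90,[-17,-411,0],[0,0,84]],
  [90,[-17,-411,0],[0,0,84]],
  [90,[-17,-411,0],[0,0,84]],
  [90,[-17,-411,0],[0,0,84]],
  [90,[-17,-411,0],[0,0,84]],
  [90,[-17,-411,0],[0,0,84]],
  [90,[-17,-411,0],[0,0,84]],
  [90,[-17,-411,0],[0,0,84]],
  [90,[-17,-411,0],[0,0,84]],
  [90,[-17,-411,0],[0,0,84]],
  [90,[-17,-411,0],[0,0,84]],
  [90,[-17,-411,0],[0,0,84]],
])

```text
time: 8.65
eef_pos: [518.6, -358.7, 203.5]
tool_rot: [[0.079, 0.997, -0.001], [0.997, -0.079, -0.001], [-0.001, -0.001, -1.0]]
force: [-0.5, 1.4, -0.2]
finger_gap: 0.958
```

```bash
python3 - <<'E'
from h import *
s=get_state();R=s["tool_rot"];print(s["eef_pos"],s["joint_positions"],R,np.degrees(np.arctan2(R[1,1],R[0,1])))
print(R.T@(np.array([521,-355.6,110])-s["eef_pos"]))
E
```

```text
[ 518.63  -358.669  203.546] [-0.153  0.514  0.913  1.766 -0.453  1.088  0.835] [[ 0.079  0.997 -0.001]
 [ 0.997 -0.079 -0.001]
 [-0.001 -0.001 -1.   ]] -4.513188802698735
[ 3.376  2.198 93.54 ]
```

Emit:
move_arm([
  [60,[3.4,2.2,30],[0,0,7]],
  [60,[3.4,2.2,60],[0,0,14]],
  [60,[3.4,2.2,93],[0,0,21]],
  [60,[3.4,2.2,93],[0,0,28]],
  [60,[3.4,2.2,93],[0,0,30.5]],
  [60,[3.4,2.2,93],[0,0,30.5]],
  [60,[3.4,2.2,93],[0,0,30.5]],
  [60,[3.4,2.2,93],[0,0,30.5]],
])

```text
time: 9.32
eef_pos: [522.6, -352.6, 111.0]
tool_rot: [[0.563, 0.827, 0.0], [0.827, -0.563, -0.0], [-0.0, 0.0, -1.0]]
force: [-0.4, -0.2, 0.4]
finger_gap: 0.641
```

```bash
python3 - <<'E'
from h import *
s=get_state();R=s["tool_rot"];print(s["eef_pos"],s["joint_positions"],R,np.degrees(np.arctan2(R[1,1],R[0,1])))
print(R.T@(np.array([521,-355.6,20])-s["eef_pos"]))
a=read_camera("top");b=read_camera("scene");p=s["eef_pos"]+[0,0,-17]
print((proj(a,p)-[380,150])*4,(proj(b,p)-[205,270])*4)
M=np.zeros((480,800,3),np.uint8)
M[:320,:400]=cv2.resize(a["img"][150:230,380:480],None,fx=4,fy=4,interpolation=cv2.INTER_CUBIC)
M[:440,400:]=cv2.resize(b["img"][270:380,205:305],None,fx=4,fy=4,interpolation=cv2.INTER_CUBIC)
cv2.imwrite("pics/g3.png",M[:,:,::-1])
E
```

```text
[ 522.583 -352.553  111.041] [-0.17   0.673  0.95   1.844 -0.659  0.976  0.472] [[ 0.563  0.827  0.   ]
 [ 0.827 -0.563 -0.   ]
 [-0.     0.    -1.   ]] -34.24412311544697
[-3.404  0.378 91.042]
[205.484 153.046] [210.838 223.905]
```

View pics/g3.png

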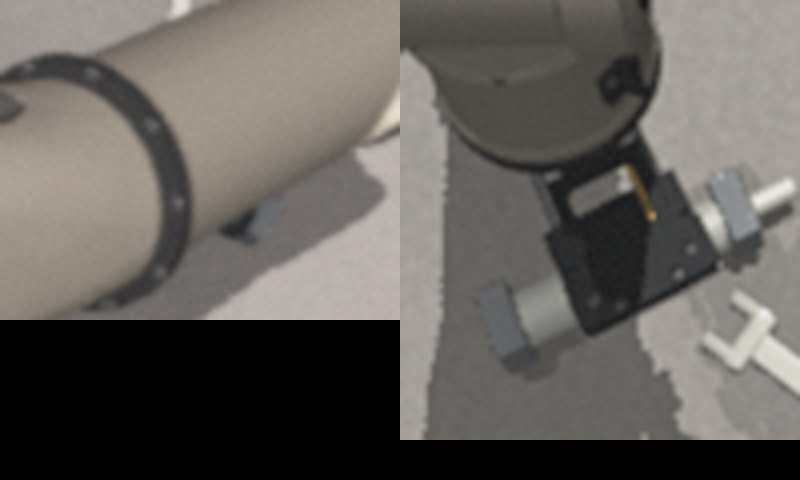

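In the scene half the gripper straddles the tube squarely: blocks at (505,325) and (735,215), stub at (775,195), and the spanner clear at (740,340). I'll descend and grip.

Emit:
move_arm([
  [60,[-3.4,0.4,30],[0,0,0.7]],
  [60,[-3.4,0.4,60],[0,0,0.7]],
  [60,[-3.4,0.4,80],[0,0,0.7]],
  [60,[-3.4,0.4,90],[0,0,0.7]],
  [60,[-3.4,0.4,90.5],[0,0,0.7]],
  [60,[-3.4,0.4,90.5],[0,0,0.7]],
  [20,[-3.4,0.4,90.5],[0,0,0.7]],
  [0,[-3.4,0.4,90.5],[0,0,0.7]],
  [0,[-3.4,0.4,90.5],[0,0,0.7]],
  [0,[-3.4,0.4,90.5],[0,0,0.7]],
  [0,[-3.4,0.4,90.5],[0,0,0.7]],
  [0,[-3.4,0.4,90.5],[0,0,0.7]],
], newtons=40)

```text
time: 10.42
eef_pos: [521.3, -355.7, 21.0]
tool_rot: [[0.575, 0.818, 0.001], [0.818, -0.575, -0.0], [0.0, 0.001, -1.0]]
force: [1.0, 0.9, 6.6]
finger_gap: 0.335
```

Emit:
move_arm([
  [0,[0,0,-15],[0,0,0]],
  [0,[0,0,-45],[0,0,0]],
  [0,[0,0,-85],[0,0,0]],
  [0,[0,0,-125],[0,0,0]],
  [0,[0,0,-150],[0,0,0]],
  [0,[33,-17,-150],[0,0,5]],
  [0,[436,-227,-150],[0,0,65]],
  [0,[436,-227,-150],[0,0,65]],
  [0,[436,-227,-150],[0,0,65]],
  [0,[436,-227,-150],[0,0,65]],
  [0,[436,-227,-150],[0,0,65]],
  [0,[436,-227,-150],[0,0,65]],
], newtons=60)

```text
time: 11.42
eef_pos: [558.2, -69.2, 171.0]
tool_rot: [[0.993, 0.117, -0.0], [0.117, -0.993, 0.0], [-0.0, -0.001, -1.0]]
force: [1.5, 0.0, -4.5]
finger_gap: 0.331
```

```bash
python3 - <<'E'
from h import *
s=get_state();R=s["tool_rot"];print(s["eef_pos"],s["force"],s["joint_positions"],np.degrees(np.arctan2(R[1,1],R[0,1])))
print(R.T@(np.array([586.5,131.6,150])-s["eef_pos"]))
E
```

```text
[558.171 -69.155 171.024] [ 1.538  0.009 -4.497] [-0.899  0.691  1.326  1.957 -0.756  1.123 -0.708] -83.29204961461964
[  51.592 -196.061   21.105]
```

Emit:
move_arm([
  [0,[51.6,-196,0],[0,0,16.6]],
  [0,[51.6,-196,0],[0,0,16.6]],
  [0,[51.6,-196,0],[0,0,16.6]],
  [0,[51.6,-196,0],[0,0,16.6]],
  [0,[51.6,-196,0],[0,0,16.6]],
  [0,[51.6,-196,0],[0,0,16.6]],
  [0,[51.6,-196,0],[0,0,16.6]],
  [0,[51.6,-196,0],[0,0,16.6]],
  [0,[51.6,-196,0],[0,0,16.6]],
])

```text
time: 12.17
eef_pos: [585.4, 128.1, 170.8]
tool_rot: [[0.986, -0.167, -0.0], [-0.167, -0.986, 0.0], [-0.0, -0.0, -1.0]]
force: [-0.3, 0.2, -4.8]
finger_gap: 0.33
```

```bash
python3 - <<'E'
from h import *
s=get_state();R=s["tool_rot"];p=s["eef_pos"];print(p,s["force"],s["joint_positions"],np.degrees(np.arctan2(R[1,1],R[0,1])))
print(R.T@(np.array([586.5,131.6,90])-p))
b=read_camera("scene");X=np.array([.985,-.172,0])
for n,c in(("held",p-[0,0,1]),("stored",np.array([600.3,210.7,48]))):
  for k in(-80,0,80,108):q=proj(b,c+X*k);print(n,k,(q-[310,110])*6)
save(b,"c2.png",(310,110,440,210),6)
E
```

```text
[585.434 128.081 170.848] [-0.302  0.219 -4.824] [-1.185  0.783  1.337  1.876 -0.831  1.193 -1.293] -99.63841005107076
[ 0.478 -3.64  80.848]
held -80 [240.824 226.849]
held 0 [393.862 312.31 ]
held 80 [554.925 402.253]
held 108 [613.311 434.857]
stored -80 [323.68  291.705]
stored 0 [460.848 368.723]
stored 80 [604.356 449.302]
stored 108 [656.164 478.391]
```

View pics/c2.png

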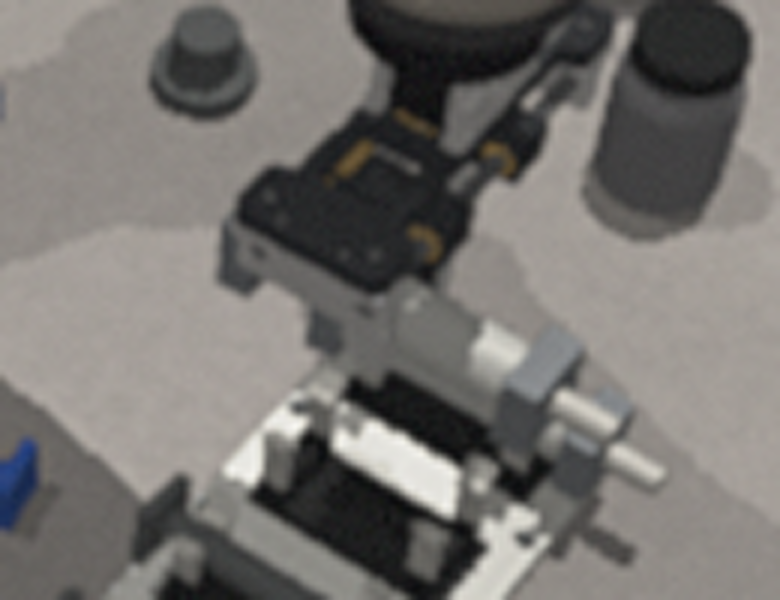

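The held cylinder's stub tip is at (617,430) against a predicted (613,435), and the stored tip at (660,478) against (656,478). So it is centred in the grip to about 1 mm, with its stub pointing away. I'll descend to just above the lips.

Emit:
move_arm([
  [0,[1,-3.6,20],[0,0,0.2]],
  [0,[1,-3.6,50],[0,0,0.2]],
  [0,[1,-3.6,70],[0,0,0.2]],
  [0,[1,-3.6,79],[0,0,0.2]],
  [0,[1,-3.6,80],[0,0,0.2]],
  [0,[1,-3.6,80],[0,0,0.2]],
  [0,[1,-3.6,80],[0,0,0.2]],
])

```text
time: 12.8
eef_pos: [588.1, 132.2, 91.7]
tool_rot: [[0.985, -0.17, 0.001], [-0.17, -0.985, 0.0], [0.001, -0.001, -1.0]]
force: [-0.2, -0.8, -3.3]
finger_gap: 0.327
```

Emit:
move_arm([
  [0,[-0.8,0.5,4],[0,0,0]],
  [0,[-0.8,0.5,8],[0,0,0]],
  [0,[-0.8,0.5,12],[0,0,0]],
  [0,[-0.8,0.5,16],[0,0,0]],
  [0,[-0.8,0.5,19],[0,0,0]],
  [0,[-0.8,0.5,22],[0,0,0]],
  [0,[-0.8,0.5,25],[0,0,0]],
  [0,[-0.8,0.5,25],[0,0,0]],
])

```text
time: 13.47
eef_pos: [587.0, 131.8, 65.4]
tool_rot: [[0.986, -0.17, 0.001], [-0.17, -0.986, -0.001], [0.001, 0.0, -1.0]]
force: [3.1, -3.3, -4.3]
finger_gap: 0.328
```

Emit:
move_arm([
  [0,[0,0,3],[0,0,0]],
  [0,[0,0,6],[0,0,0]],
  [0,[0,0,9],[0,0,0]],
  [0,[0,0,12],[0,0,0]],
  [0,[0,0,14],[0,0,0]],
  [0,[0,0,15.5],[0,0,0]],
  [0,[0,0,15.5],[0,0,0]],
])

```text
time: 14.05
eef_pos: [586.0, 132.2, 49.3]
tool_rot: [[0.986, -0.169, -0.001], [-0.169, -0.986, -0.0], [-0.001, 0.0, -1.0]]
force: [1.1, -2.3, -10.2]
finger_gap: 0.327
```

Emit:
move_arm([
  [0,[0,0,0.7],[0,0,0]],
  [0,[0,0,1.4],[0,0,0]],
  [0,[0,0,1.4],[0,0,0]],
])

```text
time: 14.3
eef_pos: [586.1, 132.2, 48.9]
tool_rot: [[0.986, -0.169, -0.001], [-0.169, -0.986, 0.001], [-0.001, -0.0, -1.0]]
force: [-5.8, -2.5, 5.6]
finger_gap: 0.329
```

Emit:
move_arm([
  [0,[0,0,0.7],[0,0,0]],
  [0,[0,0,1],[0,0,0]],
  [0,[0,0,1],[0,0,0]],
])

```text
time: 14.55
eef_pos: [586.2, 132.3, 48.7]
tool_rot: [[0.986, -0.169, -0.001], [-0.169, -0.986, 0.001], [-0.001, -0.001, -1.0]]
force: [-12.7, -1.5, 23.4]
finger_gap: 0.322
```

It bottomed rigidly (23 N with almost no travel). I'll relieve, release, lift and move clear to look.

Emit:
move_arm([
  [0,[0,0,-2],[0,0,0]],
  [50,[0,0,-2],[0,0,0]],
  [50,[0,0,-2],[0,0,0]],
  [50,[0,0,-2],[0,0,0]],
  [50,[0,0,-20],[0,0,0]],
  [50,[0,0,-60],[0,0,0]],
  [50,[0,0,-100],[0,0,0]],
  [50,[0,0,-140],[0,0,0]],
  [50,[0,0,-180],[0,0,0]],
  [50,[0,0,-200],[0,0,0]],
  [50,[-80,300,-200],[0,0,0]],
  [50,[-80,300,-200],[0,0,0]],
])

```text
time: 15.55
eef_pos: [552.6, 57.2, 248.5]
tool_rot: [[0.986, -0.165, 0.003], [-0.165, -0.986, -0.001], [0.003, 0.0, -1.0]]
force: [-0.4, -1.8, -0.5]
finger_gap: 0.534
```

Emit:
move_arm([
  [50,[-100,400,0],[0,0,0]],
  [50,[-100,400,0],[0,0,0]],
  [50,[-100,400,0],[0,0,0]],
  [50,[-100,400,0],[0,0,0]],
  [50,[-100,400,0],[0,0,0]],
  [50,[-100,400,0],[0,0,0]],
  [50,[-100,400,0],[0,0,0]],
  [50,[-100,400,0],[0,0,0]],
  [50,[-100,400,0],[0,0,0]],
  [50,[-100,400,0],[0,0,0]],
  [50,[-100,400,0],[0,0,0]],
  [50,[-100,400,0],[0,0,0]],
])

```text
time: 16.55
eef_pos: [383.7, -323.5, 247.9]
tool_rot: [[0.985, -0.175, 0.001], [-0.175, -0.985, -0.001], [0.001, 0.0, -1.0]]
force: [-0.1, -0.1, -1.1]
finger_gap: 0.533
```

```bash
python3 - <<'E'
from h import *
s=get_state();print(s["eef_pos"],s["time"])
a=read_camera("top");b=read_camera("scene")
M=np.zeros((600,800,3),np.uint8)
M[:,:400]=cv2.resize(a["img"][130:220,240:360],None,fx=4,fy=4,interpolation=cv2.INTER_CUBIC)[:360,60:460].repeat(1,0) if 0 else 0
A=cv2.resize(a["img"][132:214,243:353],None,fx=3.6,fy=3.6,interpolation=cv2.INTER_CUBIC)
B=cv2.resize(b["img"][140:265,302:427],None,fx=3.2,fy=3.2,interpolation=cv2.INTER_CUBIC)
M[:A.shape[0],:A.shape[1]]=A;M[:B.shape[0],400:400+B.shape[1]]=B
cv2.imwrite("pics/f1.png",M[:420,:,::-1])
X=np.array([.985,-.172,0])
for n,p,k in(("wa",(586.5,131.6,48),108),("wb",(600.3,210.7,48),108),("na",(572.7,52.3,48),84),("nb",(558.9,-26.5,48),84)):
  p=np.array(p);q=proj(a,p+X*k);r=proj(b,p+X*k);print(n,(q-[243,132])*3.6,(r-[302,140])*3.2+[400,0])
E
```

```text
[ 383.71  -323.508  247.889] 16.55
wa [164.585  44.108] [728.818 219.633]
wb [80.897 31.193] [775.554 159.142]
na [244.507  81.137] [654.217 269.281]
nb [328.232  94.117] [600.483 337.093]
```

View pics/f1.png

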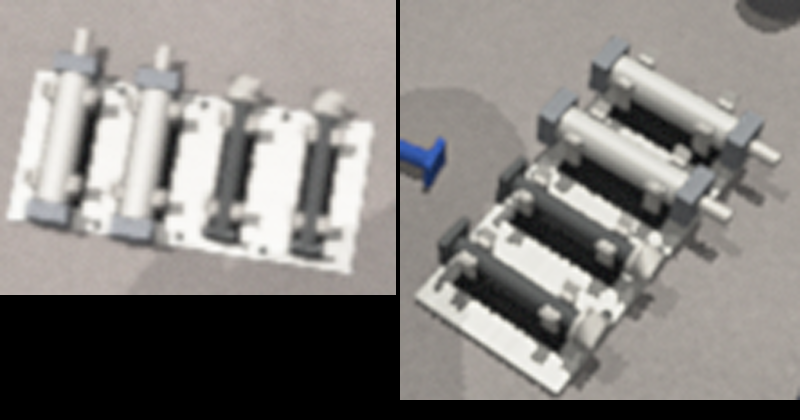

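All four parts look seated. I'll check the axial centring numerically, comparing edges along each part's axis against its stored twin.

```bash
python3 - <<'E'
from h import *
X=np.array([.985,-.172,0])
a=read_camera("top");b=read_camera("scene")
S=dict(wa=(586.5,131.6,48),wb=(600.3,210.7,48),na=(572.7,52.3,48),nb=(558.9,-26.5,48))
Y=np.array([.172,.985,0])
for cn,c in(("top",a),("scene",b)):
  g=cv2.cvtColor(c["img"],cv2.COLOR_RGB2GRAY).astype(np.float32)
  for i,j,ks in(("wa","wb",((-95,-48),(50,72),(96,122))),("na","nb",((-85,-50),(50,72),(72,105)))):
    out=[]
    for n in(i,j):
      r=9 if n[0]=='n' else 16
      def prof(k0,k1):
        k=np.arange(k0-6,k1+6,.5);acc=0
        for t in(-3,0,3):
          q=np.array([proj(c,np.array(S[n])+X*x+Y*t+[0,0,0]) for x in k],np.float32)
          acc=acc+cv2.remap(g,q[:,0].copy(),q[:,1].copy(),cv2.INTER_CUBIC).ravel()
        return k,acc/3
      out.append([prof(*w) for w in ks])
    for m,w in enumerate(ks):   # shift of i against j by normalised correlation
      ki,pi=out[0][m];kj,pj=out[1][m];best=[]
      for s in range(-12,13):
        A=pi[12+s:len(pi)-12+s];B=pj[12:len(pj)-12];best.append((np.corrcoef(A,B)[0,1],s/2))
      print(cn,i,"vs",j,w,"shift mm,corr",max(best)[::-1])
E
```

```text
top wa vs wb (-95, -48) shift mm,corr (-4.0, np.float64(0.9954396459713157))
top wa vs wb (50, 72) shift mm,corr (-4.0, np.float64(0.9970933074636784))
top wa vs wb (96, 122) shift mm,corr (-4.5, np.float64(0.997708017305761))
top na vs nb (-85, -50) shift mm,corr (2.0, np.float64(0.9883697716649886))
top na vs nb (50, 72) shift mm,corr (1.5, np.float64(0.9998617880989125))
top na vs nb (72, 105) shift mm,corr (1.5, np.float64(0.9982164850110927))
scene wa vs wb (-95, -48) shift mm,corr (-3.0, np.float64(0.9873623393818823))
scene wa vs wb (50, 72) shift mm,corr (-2.5, np.float64(0.9955757361012507))
scene wa vs wb (96, 122) shift mm,corr (-3.5, np.float64(0.9576287744349035))
scene na vs nb (-85, -50) shift mm,corr (1.0, np.float64(0.9842813043823672))
scene na vs nb (50, 72) shift mm,corr (2.0, np.float64(0.9949360082039119))
scene na vs nb (72, 105) shift mm,corr (1.5, np.float64(0.993130921783369))
```

Both seated parts agree between the views: the bolt is 1.5 mm off its twin, and the cylinder sits about 3.5 mm toward the robot. I'll regrip the cylinder and slide it 3 mm outward.

Emit:
move_arm([
  [50,[120,-484,0],[0,0,0]],
  [50,[120,-484,0],[0,0,0]],
  [50,[120,-484,0],[0,0,0]],
  [50,[120,-484,0],[0,0,0]],
  [50,[120,-484,0],[0,0,0]],
  [50,[120,-484,0],[0,0,0]],
  [50,[120,-484,0],[0,0,0]],
  [50,[120,-484,0],[0,0,0]],
  [50,[120,-484,0],[0,0,0]],
  [50,[120,-484,0],[0,0,0]],
  [50,[120,-484,0],[0,0,0]],
  [50,[120,-484,0],[0,0,0]],
], newtons=40)

```text
time: 17.75
eef_pos: [582.4, 133.6, 247.2]
tool_rot: [[0.986, -0.166, -0.001], [-0.166, -0.986, 0.0], [-0.001, -0.0, -1.0]]
force: [0.4, -0.4, 1.0]
finger_gap: 0.532
```

Emit:
move_arm([
  [50,[0,0,0],[0,0,0]],
  [50,[0,0,0],[0,0,0]],
  [50,[0,0,0],[0,0,0]],
  [50,[0,0,0],[0,0,0]],
])

```text
time: 18.08
eef_pos: [582.0, 128.9, 247.6]
tool_rot: [[0.986, -0.169, -0.0], [-0.169, -0.986, 0.0], [-0.0, -0.0, -1.0]]
force: [-0.0, -0.3, 0.5]
finger_gap: 0.533
```

```bash
python3 - <<'E'
from h import *
s=get_state();R=s["tool_rot"];print(s["eef_pos"],R.T@(np.array([586.2,132.3,50])-s["eef_pos"]),np.degrees(np.arctan2(R[1,1],R[0,1])))
E
```

```text
[582.026 128.864 247.645] [  3.562  -4.073 197.645] -99.7432972112486
```

Emit:
move_arm([
  [50,[3.5,-4,40],[0,0,0]],
  [50,[3.5,-4,80],[0,0,0]],
  [50,[3.5,-4,120],[0,0,0]],
  [50,[3.5,-4,150],[0,0,0]],
  [50,[3.5,-4,180],[0,0,0]],
  [50,[3.5,-4,195],[0,0,0]],
  [50,[3.5,-4,197],[0,0,0]],
  [50,[3.5,-4,197],[0,0,0]],
  [0,[3.5,-4,197],[0,0,0]],
  [0,[3.5,-4,197],[0,0,0]],
  [0,[3.5,-4,197],[0,0,0]],
  [0,[3.5,-4,197],[0,0,0]],
])

```text
time: 19.08
eef_pos: [587.4, 132.4, 51.9]
tool_rot: [[0.986, -0.169, 0.002], [-0.169, -0.986, 0.001], [0.002, -0.001, -1.0]]
force: [-2.4, -2.0, 10.5]
finger_gap: 0.334
```

Emit:
move_arm([
  [0,[1,0,0],[0,0,0]],
  [0,[2,0,0],[0,0,0]],
  [0,[3,0,0],[0,0,0]],
  [0,[3.5,0,0],[0,0,0]],
  [0,[3.5,0,0],[0,0,0]],
  [0,[3.5,0,0],[0,0,0]],
])

```text
time: 19.58
eef_pos: [587.8, 132.3, 51.7]
tool_rot: [[0.986, -0.169, -0.005], [-0.169, -0.986, 0.002], [-0.005, -0.002, -1.0]]
force: [-24.1, 1.0, 32.2]
finger_gap: 0.332
```

Emit:
move_arm([
  [0,[0,0,-1.2],[0,0,0]],
  [0,[1,0,-1.2],[0,0,0]],
  [0,[2,0,-1.2],[0,0,0]],
  [0,[2.5,0,-1.2],[0,0,0]],
  [0,[2.5,0,-1.2],[0,0,0]],
])

```text
time: 20.0
eef_pos: [591.4, 131.3, 51.9]
tool_rot: [[0.986, -0.169, -0.003], [-0.169, -0.986, 0.0], [-0.003, -0.0, -1.0]]
force: [-11.2, -0.7, 6.5]
finger_gap: 0.331
```

Emit:
move_arm([
  [0,[-1,0,0.7],[0,0,0]],
  [0,[-1,0,1.4],[0,0,0]],
  [0,[-1,0,1.4],[0,0,0]],
])

```text
time: 20.25
eef_pos: [591.4, 131.3, 51.7]
tool_rot: [[0.986, -0.169, -0.001], [-0.169, -0.986, 0.001], [-0.001, -0.001, -1.0]]
force: [-13.1, -2.0, 24.2]
finger_gap: 0.333
```

Pressing down was rigid again, so it is still home. I'll release, move clear and repeat the check.

Emit:
move_arm([
  [0,[-0.5,0,-1.5],[0,0,0]],
  [50,[-0.5,0,-1.5],[0,0,0]],
  [50,[-0.5,0,-1.5],[0,0,0]],
  [50,[-0.5,0,-1.5],[0,0,0]],
  [50,[-0.5,0,-20],[0,0,0]],
  [50,[-0.5,0,-60],[0,0,0]],
  [50,[-0.5,0,-100],[0,0,0]],
  [50,[-0.5,0,-140],[0,0,0]],
  [50,[-0.5,0,-180],[0,0,0]],
  [50,[-0.5,0,-200],[0,0,0]],
  [50,[-80,300,-200],[0,0,0]],
  [50,[-80,300,-200],[0,0,0]],
])

```text
time: 21.25
eef_pos: [557.3, 56.6, 251.3]
tool_rot: [[0.986, -0.165, 0.002], [-0.165, -0.986, -0.0], [0.002, -0.0, -1.0]]
force: [1.4, -2.2, -0.5]
finger_gap: 0.532
```

Emit:
move_arm([
  [50,[-100,400,0],[0,0,0]],
  [50,[-100,400,0],[0,0,0]],
  [50,[-100,400,0],[0,0,0]],
  [50,[-100,400,0],[0,0,0]],
  [50,[-100,400,0],[0,0,0]],
  [50,[-100,400,0],[0,0,0]],
  [50,[-100,400,0],[0,0,0]],
  [50,[-100,400,0],[0,0,0]],
  [50,[-100,400,0],[0,0,0]],
  [50,[-100,400,0],[0,0,0]],
  [50,[-100,400,0],[0,0,0]],
  [50,[-100,400,0],[0,0,0]],
])

```text
time: 22.25
eef_pos: [388.5, -324.2, 250.6]
tool_rot: [[0.985, -0.175, 0.0], [-0.175, -0.985, -0.001], [0.001, 0.001, -1.0]]
force: [0.3, 0.4, 0.2]
finger_gap: 0.532
```

```bash
python3 - <<'E'
from h import *
X=np.array([.985,-.172,0]);Y=np.array([.172,.985,0]);s=get_state();print(s["eef_pos"],s["time"])
a=read_camera("top");b=read_camera("scene")
S=dict(wa=(586.5,131.6,48),wb=(600.3,210.7,48))
def shift(c,P,Q,D,E,w):
  g=cv2.cvtColor(c["img"],cv2.COLOR_RGB2GRAY).astype(np.float32);k=np.arange(w[0]-6,w[1]+6,.5);pr=[]
  for o in(P,Q):
    acc=0
    for t in(-3,0,3):
      q=np.array([proj(c,np.array(o)+D*x+E*t) for x in k],np.float32)
      acc=acc+cv2.remap(g,q[:,0].copy(),q[:,1].copy(),cv2.INTER_CUBIC).ravel()
    pr.append(acc)
  return max((round(np.corrcoef(pr[0][12+s:len(k)-12+s],pr[1][12:len(k)-12])[0,1],3),s/2) for s in range(-12,13))
for n,c in(("top",a),("scene",b)):
  for w in((-95,-48),(50,72),(96,122)):print(n,w,shift(c,S["wa"],S["wb"],X,Y,w))
  # lateral/height check: profile across both tubes at the middle
  print(n,"across tube",shift(c,S["wa"],S["wb"],Y,X,(-24,24)))
A=cv2.resize(a["img"],None,fx=.625,fy=.625,interpolation=cv2.INTER_AREA)
B=cv2.resize(b["img"][140:265,302:427],None,fx=3.2,fy=3.2,interpolation=cv2.INTER_CUBIC)
M=np.zeros((400,800,3),np.uint8);M[:250,:400]=A;M[:,400:]=B
cv2.imwrite("pics/f2.png",M[:,:,::-1])
E
```

```text
[ 388.454 -324.231  250.626] 22.25
top (-95, -48) (np.float64(0.996), 0.0)
top (50, 72) (np.float64(0.995), -0.5)
top (96, 122) (np.float64(0.998), -1.0)
top across tube (np.float64(0.997), 1.5)
scene (-95, -48) (np.float64(0.988), 0.5)
scene (50, 72) (np.float64(0.995), 1.5)
scene (96, 122) (np.float64(0.963), 0.0)
scene across tube (np.float64(0.969), 0.0)
```

View pics/f2.png

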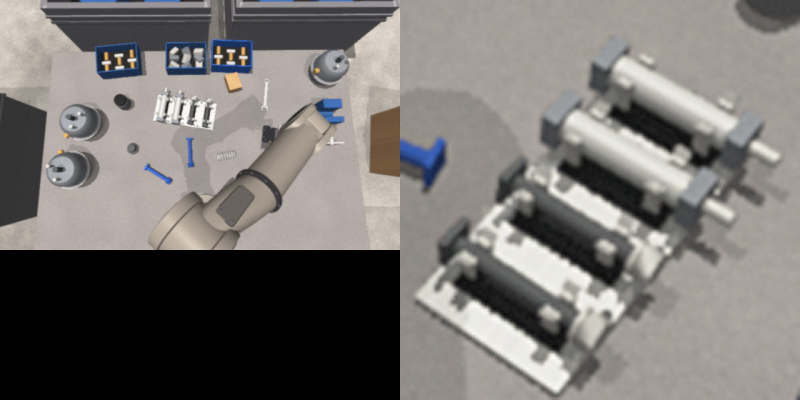

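The scene half shows all four parts seated alike: hex heads at (592,330) and (648,260), stubs at (722,212) and (768,157). The top view shows the bystanders in place. I'll confirm that the arm is free of contact (joint 1 torque near 0), then hand in.

```bash
python3 - <<'E'
from h import *
s=get_state();print(s["effort"],s["force"],s["qd"])
if abs(s["effort"][0])<2: print(finish_job())
E
```

```text
[  3.782 -34.367  12.032 -43.485   0.083  -0.088   0.165] [ 0.11   0.115 -0.599] [-0.041 -0.003 -0.005  0.003  0.     0.    -0.   ]
```

Emit:
move_arm([
  [50,[0,0,-20],[0,0,0]],
  [50,[0,0,-40],[0,0,0]],
  [50,[0,0,-40],[0,0,0]],
  [50,[0,0,-40],[0,0,0]],
  [50,[0,0,-40],[0,0,0]],
  [50,[0,0,-40],[0,0,0]],
  [50,[0,0,-40],[0,0,0]],
  [50,[0,0,-40],[0,0,0]],
])

```text
time: 23.02
eef_pos: [390.1, -321.2, 289.9]
tool_rot: [[0.986, -0.169, -0.001], [-0.169, -0.986, -0.0], [-0.001, 0.0, -1.0]]
force: [0.1, -0.4, -0.8]
finger_gap: 0.535
```

```bash
python3 - <<'E'
from h import *
s=get_state();print(s["effort"],s["force"],s["qd"])
if abs(s["effort"][0])<2: print(finish_job())
E
```

```text
[ -0.384 -25.6     7.765 -45.791  -0.053  -0.054   0.003] [ 0.149 -0.444 -0.806] [ 0.005 -0.001  0.001 -0.004  0.002  0.003 -0.   ]
the job is handed in; nothing more can be done
None
```

I moved the slim bolt from the wide clips into the free narrow clips, then snapped the loose air cylinder into the wide clips it freed. The job was handed in at about 23 s.

- **Pushed home:** each part bottomed rigidly when pressed. The wrist force rose to 63 N for the bolt and about 24 N for the cylinder, with almost no further travel.
- **Bolt centring:** it sits within about 1.5 mm of the stored bolt's position along its clips, hexagon head away from the robot.
- **Cylinder centring:** my first check found it 3 to 4 mm too close to the robot. I regripped it and slid it outward, and it now matches the stored cylinder to about 1 mm in both views, stub away from the robot. The slide measured about 4 mm against the 3 mm I intended.
- **Disagreements:** across the tube, the top view showed a 1.5 mm offset from the stored cylinder and the scene view showed none. My first two-view height estimates came out up to 13 mm off because of rough pixel picks. A closer measurement gave 41 mm for the loose bolt and 48 mm for the stored one, as the task states.
- **Everything else:** by eye in the last picture, the stored parts, the blue look-alikes and the other items on the bench were where they started. The arm was touching nothing: joint 1 torque and wrist force were both near zero.

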